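# Change the batch plate under the sprung clip

## Robot

A 6-joint arm with a two-finger parallel gripper is mounted at the origin on the work surface. World frame = base frame: x ahead of the robot, y to its left, z up, the work surface at z = 0. Lengths are in m, angles in degrees, forces in N, time in s.
With the tool pointing down it reaches from about 0.3 to 0.75 m from the base axis. Payload 8.5 kg.
Tool frame: the origin (TCP) lies on the centre line of the jaws, within the pads' length; the fingertips stand 22 mm ahead of it and the grasp point (between the pads) lies 3 mm ahead of it (env.tip_reach is the distance from the TCP to the fingertips, in m); y points along the fingers, z is the direction in which the jaws open and shut, and the axes are right-handed (so a half turn about y gives the same grasp; the last joint's range is limited). The gripper opens to 85 mm and grips with 20 to 120 N. Pads are 22 mm wide; open, the fingers measure 114 mm over their backs; the gripper's body (76 mm by 85 mm) begins 54 mm behind the grasp point. The pads swing forward as they close: fully open they stand 13 mm farther back than shut.
Start: joints at [63.409, 21.807, 74.336, -0, 83.858, -12.336], TCP at [0.135, 0.533, 0.228] pointing down, gripper open.
Joint ranges: [-178.18, 178.18], [-50.72, 133.34], [12.68, 142.11], [-81.47, 261.47], [9.98, 163.14], [-165.26, 165.26]. Speed limits (degrees/s): [136.94, 136.94, 180, 180, 180, 180].

## Interface

Orientations are given as a 3x3 rotation matrix whose columns are the frame's x, y, z axes.
In Python, from rig import env, get_image gives the robot as it stands. The module is installed in compiled form; this text tells all that it offers.
- The arm moves only by the tool carry_out, never from a script. Its argument "targets" is a list that holds one entry, the list of rows, each a list of 7 numbers: the closure, from 0 (fully open) to 1 (shut), then the shift along the world's x, y, z in mm, then the turn, a rotation vector about the world's x, y, z in degrees. In form: [[[claw, dx, dy, dz, ax, ay, az], ...]]. A call has 1 to 20 rows; each row is the pose to reach, as a shift and turn from the pose commanded when the call began; what a row does not reach only later rows make up. A row lasts 1/12 s, in which the tool goes at most 41.7 mm and 7.16 degrees, less where a joint would pass 70% of its speed; a pose out of reach is approached as far as the arm can. A call with a gripper value outside its range is refused whole. The fingers move at their own pace and stop on an object; "squeeze" is the grip in N (left out, the last holds). Time passes only in rows, so rows that repeat a pose let the fingers close. It gives the time, the measured TCP pose, the force and the opening at its end, in the units of the state.
- env.observe(): the state, without advancing time (a new reading comes with each control period).
- get_image(name): name is "scene" or "top"; returns a dict with "img" (480x640x3 uint8, red, green, blue), "fx", "fy", "cx", "cy" (pixels), "rvec" (rotation vector, rad) and "tvec" (3), from world to camera coordinates, as OpenCV has them. Camera axes: x right, y down, z forward; pixel columns grow to the right and rows downward; lengths in m; the calibration is good to about 2 mm. A picture is of the moment at which its call begins. There is no depth.
- env.close_job(): hands the job in, once; it reports no verdict.
The state is a dict: "time_s": time; "q": joint angles; "qvel": joint speeds; "joint_efforts": joint torques, N m; "position": TCP position; "tool_rot": TCP orientation; "ft_force": force on the tool from outside, world axes, zero at the start; "wrist_torque": the same for the moment, N m; "grip_width": finger opening in m.
Only numpy, scipy, OpenCV 4.12 (cv2) and the standard library are available. Lean on these libraries where they do the work, as an engineer would, in place of code of your own. Each camera call takes 0.05 s, during which the arm holds its last target.

## Task

A new batch is starting: draw the red-handled plate out from under the sprung clip and lay it flat on the floor of the grey tray, then slide the green-handled plate along the stand, between the rails, letting its own edge lift the clip, until its front edge is fully home against the stop. Keep the gripper and arm off the clip itself, and leave the other things on the table where they are.

Things in the scene. Friction and masses are not known exactly. Their poses are not given: they have to be found in the camera images.
- clip (a joint): Angle of the sprung clip, rad: 0 shut (its lip 1 mm above the bed), growing as the lip rises, 0.6 at most; about 0.07 with a plate under it.
- green_plate_grip (a point): Handle of the green plate (new batch), lying flat on the table. Same plate as the red one, with a green handle; this point and its axes are likewise the handle's centre, 25 mm above the plate's underside, x towards the front edge 120 mm ahead.
- tray: Grey open tray, fixed, 210 x 160 mm outside (x, y), walls 4 mm thick and 34 mm high, floor 4 mm thick. Origin under its centre on the table; z up.
- jar: White jar with blue lid, 54 mm across, 75 mm high, beside the stand. Origin at its underside. Bystander.
- mould: Blue cup-shaped cheese mould, 58 mm across, 65 mm high, beside the stand. Origin at its underside. Bystander.
- tub: Yellow tub, 50 mm across, 40 mm high, before the front edge of the green plate. Origin at its underside. Bystander.
- cheese: Hard pale-yellow cheese, a disc 100 mm across, 55 mm high. Origin at its underside. Bystander.
- spray: White bottle with red cap, 60 mm across, 160 mm high. Origin at its underside. Bystander.
- bowl: Steel bowl, 130 mm across, 50 mm high. Origin at its underside. Bystander.
- scraper: Flat orange scraper lying on the table beyond the stand, 80 x 120 mm, at most 10 mm high. Origin at its underside. Bystander.
- stand: Clip stand, fixed: aluminium bed 190 x 116 mm, its top 6 mm above the table, from x = -107 to +83 mm. Origin on the table, on the centre line, 5 mm in front of the line where the clip presses; x is the way a plate slides in. Blue side rails, 8 mm above the bed, run from x = -107 to +59 mm with 96 mm between them. Two dark cheeks 36 mm high at x = 51 to 69 mm, y = +-41 mm, carry the clip.
- stand_stop (a point): Middle of the foot of the stop's face, at stand x = +35 mm, 6 mm above the table. The stop is a blue bar across the bed, 8 mm high: a plate is fully home with its front edge against it.
- stand_home (a point): Where the centre of a plate's handle comes when the plate is fully home: at stand x = -85 mm, on the centre line, 31 mm above the table. Axes as the stand's.
- clip_lip (a point): Middle of the underside of the lip of the clip, a sprung steel leaf 66 mm wide hinged at stand x = +60 mm, 22 mm above the table. The lip presses at stand x = +5 mm with about 3 N; before it a lead-in slopes up at 20 degrees to stand x = -25 mm, its underside there 17 mm above the table. A plate pushed level along the bed meets it near x = -8 mm and lifts the clip. Sliding in takes up to 20 N.
- red_plate_grip (a point): Centre of the red plate's handle (finished batch; starts under the clip, within 5 mm of the stop). Stiff white plate 130 x 80 x 5 mm with an upright handle 12 mm thick (x), 60 mm wide (y), 40 mm tall, on it near its rear edge. This point is 25 mm above the plate's underside, 20 mm below the handle's top. x points to the front edge, 120 mm ahead; the rear edge is 10 mm behind. About 0.12 kg.
Mind the look-alikes: they are no part of the job. What is shaped like the stand but purple is not meant.

How it is judged (in metres and radians):
On the way, in this order (a step that is already met when the one before it is completed fails the run):
1. the red plate lies flat in the tray, let go (x of red_plate_grip in the frame of tray between -0.095 and 0.095 m and y of red_plate_grip in the frame of tray between -0.07 and 0.07 m and z of red_plate_grip in the frame of tray below 0.037 m and angle between red_plate_grip's own z axis and vertical below 0.06 rad and contact force between the fingers and red_plate below 0.1 N), for 0.2 s.
2. the green plate is fully home under the clip (x of green_plate_grip in the frame of stand between -0.09 and -0.081 m and y of green_plate_grip in the frame of stand between -0.011 and 0.011 m and z of green_plate_grip in the frame of stand between 0.024 and 0.036 m and angle between green_plate_grip's own z axis and vertical below 0.06 rad and angle between the x axis of green_plate_grip and the x axis of stand, either way round below 0.12 rad and value of joint clip between 0.045 and 0.12 rad), for 0.2 s.
At the end, for the whole second after the job is handed in: The red plate lies flat (within 0.06 rad) on the tray's floor; the green plate lies flat on the stand under the clip, its front edge within 5 mm of the stop, within 11 mm of the centre line and within 0.12 rad of straight, the clip resting on it (0.045 to 0.12 rad) (all of step 2 and x of red_plate_grip in the frame of tray between -0.095 and 0.095 m and y of red_plate_grip in the frame of tray between -0.07 and 0.07 m and z of red_plate_grip in the frame of tray below 0.037 m and angle between red_plate_grip's own z axis and vertical below 0.06 rad); the robot touches nothing.
It fails at once if the gripper or arm presses on the clip (only a plate may lift it) (contact force between any of the fingers, the arm and clip above 2 N).
It fails at once if a bystander is pushed more than 30 mm or knocked over (distance of any of jar, mould, tub, cheese, spray, bowl, scraper from where it was at the start of the episode above 0.03 m or angle between any of jar, mould, tub, cheese, spray, bowl, scraper's own z axis and vertical above 0.5 rad).
It also fails if it takes over 67 s, if anything falls off the work surface, if the arm or the gripper's body presses on something with over 40 N, if the wrist force passes 120 N, or if a joint passes its speed limit or range.

## Working session

There is one attempt and no reset: what is moved stays moved. The work goes in short steps, Python scripts to look and compute and a tool call to move; the robot and the scene stay as the last step left them, time stands still between calls to the robot, and variables do not carry over. Pictures are saved under pics/ and viewed, and the job is handed in when it is done.

Besides the shell and the picture viewer there is one more tool, called as name(argument=value, ...), one argument or row to a line, values as JSON. carry_out: Moves the arm, as the interface text tells. Its arguments: {"type":"object","properties":{"targets":{"type":"array"},"squeeze":{"type":"number"}},"required":["targets"]}

```bash
mkdir -p pics; python3 - <<'E'
from rig import env,get_image
import cv2
for n in("scene","top"):
    d=get_image(n); cv2.imwrite(f"pics/{n}0.png",d["img"][:,:,::-1]); print({k:d[k] for k in d if k!="img"})
s=env.observe(); print(s, env.tip_reach)
E
```

```text
{'fx': 614.8799792466519, 'fy': 614.8799792466519, 'cx': 318.5668685758993, 'cy': 237.14622179668888, 'rvec': array([ 0.64112931,  2.57317038, -1.27574996]), 'tvec': array([ 0.4730514 , -0.0886829 ,  1.59971577])}
{'fx': 553.983986005894, 'fy': 553.983986005894, 'cx': 319.56305526843965, 'cy': 241.5574705316411, 'rvec': array([ 2.12887491, -2.11308584,  0.20302256]), 'tvec': array([-0.03847616,  0.53456782,  1.25867698])}
{'time_s': 0.1, 'q': array([ 6.34103075e+01,  2.18384860e+01,  7.43793341e+01, -2.64963666e-03,
        8.38595660e+01, -1.23354479e+01]), 'qvel': array([-0.01853818, -0.17541898,  0.01461938,  0.03304735, -0.03084178,
        0.01937661]), 'joint_efforts': array([ 5.64252739e-03, -4.49210036e+01, -2.31652075e+01, -2.31215103e-05,
        3.69539513e-03,  2.71339849e-05]), 'position': array([0.13530948, 0.53281366, 0.22736716]), 'tool_rot': array([[ 9.69213829e-01, -5.63428560e-04,  2.46219896e-01],
       [-2.46220420e-01, -1.22837167e-03,  9.69213081e-01],
       [-2.43632786e-04, -9.99999087e-01, -1.32928242e-03]]), 'ft_force': array([ 0.08731946,  0.7470506 , -0.89306606]), 'wrist_torque': array([-0.00628625, -0.0412006 ,  0.00336082]), 'grip_width': 0.08571389710629604} 0.022
```

View pics/scene0.png

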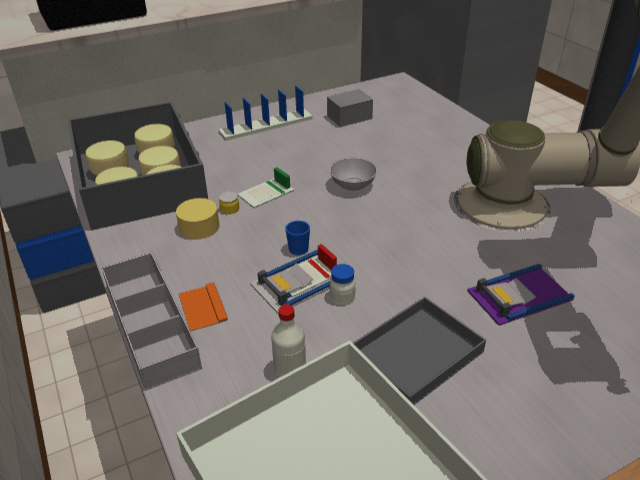

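View pics/top0.png

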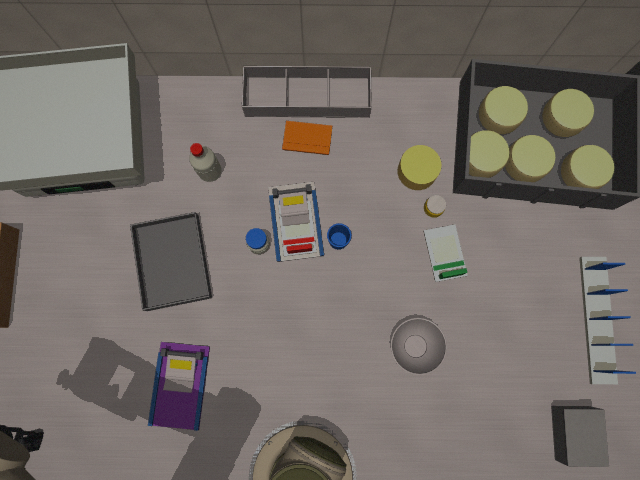

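Candidates in the top view:
- **Stand:** the grey one with blue rails at (297,222). The purple one at (180,387) is the look-alike.
- **Red handle:** (298,248), the only one.
- **Green handle:** (452,270), the only one.
- **Tray:** the open grey one at (172,260). The divided tray (307,92), pale bin (65,120) and cheese crate (548,135) don't match the description.

Next I'll measure these and check them in a close crop.

```bash
cat > h.py <<'E'
import numpy as np, cv2
from rig import env,get_image
def ray(d,uv):
    R=cv2.Rodrigues(d["rvec"])[0]; c=-R.T@d["tvec"]
    v=R.T@np.array([(uv[0]-d["cx"])/d["fx"],(uv[1]-d["cy"])/d["fy"],1]); return c,v
def onz(d,uv,z):
    c,v=ray(d,uv); return c+v*(z-c[2])/v[2]
def proj(d,P):
    p,_=cv2.projectPoints(np.atleast_2d(np.array(P,float)),d["rvec"],d["tvec"],np.array([[d["fx"],0,d["cx"]],[0,d["fy"],d["cy"]],[0,0,1]]),None); return p[:,0]
def crop(d,x0,y0,x1,y1,s,f):
    cv2.imwrite(f,cv2.resize(d["img"][y0:y1,x0:x1,::-1],None,fx=s,fy=s,interpolation=cv2.INTER_CUBIC))
E
python3 - <<'E'
from h import *
t=get_image("top"); s=get_image("scene")
crop(t,240,170,380,275,5.5,"pics/c1.png"); crop(t,410,190,490,290,5.5,"pics/c2.png")
crop(s,230,160,370,310,4,"pics/c3.png"); crop(t,120,200,225,320,4.5,"pics/c4.png")
hsv=cv2.cvtColor(t["img"],cv2.COLOR_RGB2HSV)
def comps(m,n):
    k,l,st,c=cv2.connectedComponentsWithStats(m.astype(np.uint8))
    for i in range(1,k):
        if st[i,4]>25:
            pts=np.argwhere(l==i)[:,::-1].astype(np.float32); print(n,st[i],c[i].round(1),[np.round(q,1) for q in cv2.minAreaRect(pts)[:2]],round(cv2.minAreaRect(pts)[2],1))
H,S,V=cv2.split(hsv)
comps(((H<8)|(H>172))&(S>140)&(V>60),"red")
comps((H>40)&(H<85)&(S>100)&(V>40),"green")
comps((H>100)&(H<125)&(S>120)&(V>50),"blue")
E
```

```text
red [190 143  13  13 125] [196.1 149.1] [array([196.4, 149.3]), array([12.5, 11.2])] 63.4
red [283 237  31   8 135] [298.3 240.5] [array([298.1, 240.5]), array([ 4.3, 30.4])] 83.3
red [287 244  25   9 173] [299.2 248.1] [array([299.1, 248.2]), array([ 7. , 24.5])] 83.7
green [ 55 187  26   4  40] [ 67.5 188.3] [array([ 67.5, 188.4]), array([ 2.2, 25.1])] 86.6
green [433 261  31   9 132] [448.3 265.1] [array([448.2, 265.2]), array([ 4.3, 30.2])] 78.7
green [440 268  27  11 149] [452.9 273.1] [array([452.9, 273. ]), array([ 5.5, 27.3])] 78.7
blue [312 190  12  66 235] [317.4 222.8] [array([317.4, 222.4]), array([65.7,  3.5])] 82.5
blue [269 196  11  65 230] [274.4 227.9] [array([274.4, 228. ]), array([64.7,  3.5])] 83.4
blue [327 223  24  26 474] [338.6 235.6] [array([338.2, 235.2]), array([23.3, 24. ])] 45.0
blue [246 228  21  21 335] [255.7 238.2] [array([255.8, 238.3]), array([19.8, 19.1])] 45.0
blue [586 263  39   7 157] [605.4 265.8] [array([605., 266.]), array([ 6., 38.])] 90.0
blue [588 289  40   6 125] [609.1 291.1] [array([607.4, 291.1]), array([ 4.9, 39. ])] 81.9
blue [590 316  40   4 104] [610.8 317.5] [array([609.5, 317.5]), array([ 3., 39.])] 90.0
blue [610 344  23   2  45] [621.2 344.5] [array([621. , 344.5]), array([ 1., 22.])] 90.0
blue [148 353  14  73 278] [154.7 389.7] [array([155. , 389.2]), array([ 4.3, 72.8])] 8.4
blue [194 357  14  73 301] [200.3 392.7] [array([200.4, 393. ]), array([ 4.6, 73.1])] 7.8
blue [610 371  26   3  46] [623.2 372. ] [array([622.5, 371.9]), array([25. ,  1.7])] 3.6
```

View pics/c1.png

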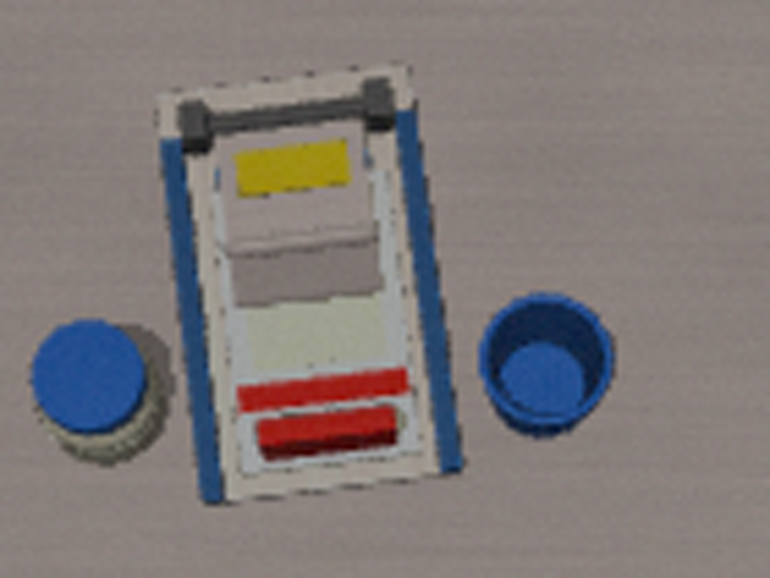

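View pics/c2.png

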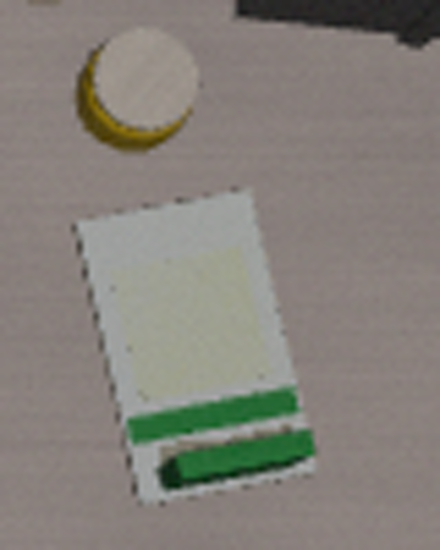

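View pics/c3.png

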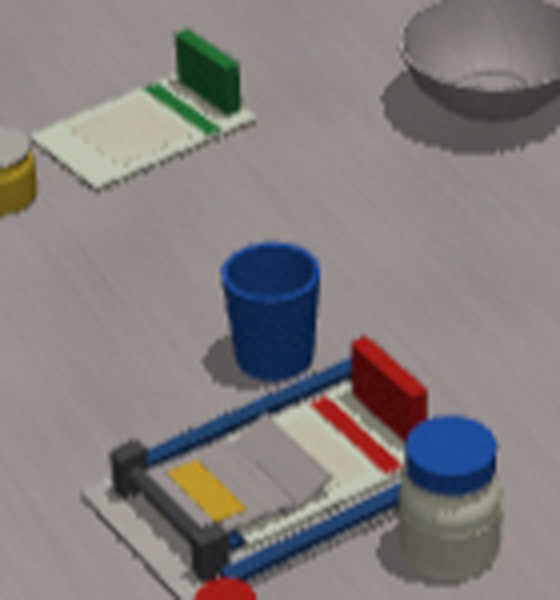

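View pics/c4.png

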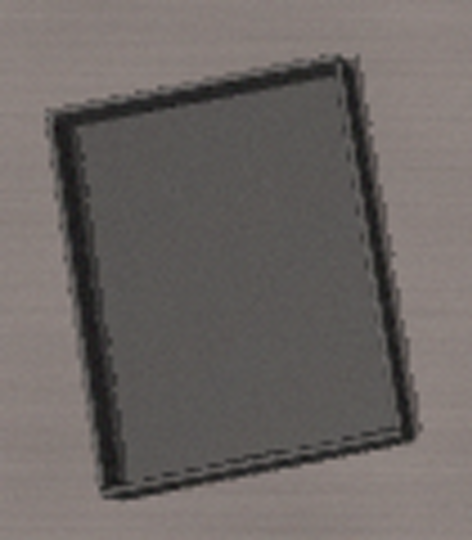

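```bash
python3 - <<'E'
from h import *
t=get_image("top"); s=get_image("scene")
for d in(t,s): print("cam",ray(d,(0,0))[0].round(3))
hsv=cv2.cvtColor(t["img"],cv2.COLOR_RGB2HSV); H,S,V=[a.astype(int) for a in cv2.split(hsv)]
def fit(m,box,z,n):
    x0,y0,x1,y1=box; p=np.argwhere(m[y0:y1,x0:x1])[:,::-1]+[x0,y0]
    W=np.array([onz(t,q,z)[:2] for q in p],np.float32)*1000
    c,sz,a=cv2.minAreaRect(W); b=cv2.boxPoints((c,sz,a)); e=b[1]-b[0]; f=b[2]-b[1]; L=e if np.hypot(*e)>np.hypot(*f) else f
    print(n,len(p),np.round(c,1),np.round(sz,1),"long dir deg",round(np.degrees(np.arctan2(L[1],L[0]))%180,2),"mean",W.mean(0).round(1)); return W
blue=(H>100)&(H<125)&(S>120)&(V>50)
fit(blue,(312,190,324,256),.014,"railR"); fit(blue,(269,196,280,261),.014,"railL")
red=((H<8)|(H>172))&(S>140)&(V>60)
r=red[244:253,287:312]; print(V[243:254,284:314]*red[243:254,284:314])
g=(H>40)&(H<85)&(S>100)&(V>40); print(V[266:281,438:468]*g[266:281,438:468])
fit(red,(283,237,314,245),.011,"redstripe"); fit(g,(433,260,464,268),.005,"greenstripe")
# grab bright tops
fit(red&(V>150),(284,243,314,254),.051,"redtop");
fit(g&(V>95),(438,267,469,281),.045,"greentop")
E
```

```text
cam [ 0.286 -0.036  1.337]
cam [1.021 0.96  0.909]
railR 235 [590.6 -28.7] [165.1   8.7] long dir deg 7.81 mean [589.6 -28.9]
railL 229 [576.   76.3] [162.3   8.5] long dir deg 7.76 mean [575.2  76.2]
[[157 157 158 158 158 157 157 155 156 156 139 157   0   0   0   0   0   0
    0   0   0   0   0   0   0   0   0   0   0   0]
 [158 155 157 157   0   0   0   0   0   0   0   0   0   0   0   0   0   0
    0   0   0 144 145 150 151 152 151 132   0   0]
 [  0   0   0   0   0   0   0   0   0   0   0   0   0 145 148 152 152 151
  155 153 154 154 154 152 155 154 156 132   0   0]
 [  0   0   0   0 142 151 150 155 153 153 154 154 153 155 157 157 153 156
  156 156 156 157 158 157 158 156 157 140   0   0]
 [  0   0   0 154 154 158 154 157 157 158 156 158 159 156 162 160 158 158
  157 158 160 161 159 161 159 160 159 153   0   0]
 [  0   0   0 155 156 157 159 158 159 160 160 161 160 159 160 161 158 158
  160 155 156 152 152 142 119  97  92  73   0   0]
 [  0   0   0 156 157 159 159 159 160 160 158 157 154 150 145 121 113  98
   81  73  77  78  80  75  74  69  71  70   0   0]
 [  0   0   0 149 155 14
[... 1971 characters left out ...]
   0]
 [  0   0  50  49  45   0   0   0   0   0   0   0   0   0   0   0   0   0
    0   0   0   0   0   0   0   0   0   0   0   0]
 [  0   0   0   0   0   0   0   0   0   0   0   0   0   0   0   0   0   0
    0   0   0   0   0   0   0   0   0   0   0   0]
 [  0   0   0   0   0   0   0   0   0   0   0   0   0   0   0   0   0   0
    0   0   0   0   0   0   0   0   0   0   0   0]]
redstripe 142 [544.9  18.2] [17.4 73.2] long dir deg 90.43 mean [544.5  16.3]
greenstripe 114 [ 488.  -348.5] [10.5 72.1] long dir deg 101.74 mean [ 489.1 -351.9]
redtop 107 [522.6  17.6] [16.8 63.8] long dir deg 90.43 mean [522.9  18. ]
greentop 128 [ 466.7 -346.7] [21.3 65.9] long dir deg 90.43 mean [ 467.  -347.4]
```

```bash
python3 - <<'E'
from h import *
t=get_image("top"); s=get_image("scene")
f=lambda p,z,o=(410,190),k=5.5,d=t: onz(d,((p[0]+.5)/k-.5+o[0],(p[1]+.5)/k-.5+o[1]),z)[:2]*1000
G=np.array([f(p,.005) for p in [(75,222),(250,188),(312,468),(138,502)]]); print("green plate corners",G.round(1)); 
print("sides",[np.hypot(*(G[i]-G[i-1])).round(1) for i in range(4)]," heading",np.degrees(np.arctan2(*((G[0]+G[1]-G[2]-G[3])[::-1]))))
fr=(G[0]+G[1])/2; re=(G[2]+G[3])/2; print("handle est",re+(fr-re)*10/130)
hsv=cv2.cvtColor(t["img"],cv2.COLOR_RGB2HSV); H,S,V=[a.astype(int) for a in cv2.split(hsv)]
def top(m,box,z,n):
    x0,y0,x1,y1=box; k,l,st,c=cv2.connectedComponentsWithStats(m[y0:y1,x0:x1].astype(np.uint8)); i=1+np.argmax(st[1:,4])
    p=np.argwhere(l==i)[:,::-1]+[x0,y0]; W=np.array([onz(t,q,z)[:2] for q in p])*1000
    w,v=np.linalg.eigh(np.cov(W.T)); print(n,len(W),W.mean(0).round(1),"dims",np.sqrt(12*w).round(1),"axis",np.degrees(np.arctan2(v[1,1],v[0,1]))%180)
red=((H<8)|(H>172))&(S>140); g=(H>40)&(H<85)&(S>100)
top(red&(V>112),(284,243,314,254),.051,"redtop"); top(red&(V>112),(280,236,315,244),.011,"redstripe")
top(g&(V>78),(438,268,469,281),.045,"greentop"); top(g&(V>70),(430,259,466,269),.005,"greenstripe")
T=np.array([f(p,.034,(120,200),4.5) for p in [(50,112),(350,58),(415,438),(105,495)]]); print("tray",T.round(1),T.mean(0).round(1),[np.hypot(*(T[i]-T[i-1])).round(1) for i in range(4)], "heading",np.degrees(np.arctan2(*((T[0]+T[1]-T[2]-T[3])[::-1]))))
f3=lambda p,z: onz(s,(p[0]/4+230,p[1]/4+160),z)[:2]*1000
print("scene red top", [f3(p,.051).round(1) for p in [(355,341),(369,337),(427,387),(414,394)]])
print("scene grn top", [f3(p,.045).round(1) for p in [(177,34),(188,30),(240,66),(229,72)]])
print("jar",f((88,378),.075,(240,170)).round(1),"mould",f((545,352),.065,(240,170)).round(1),"tub",f((148,80),.04).round(1), "spray",(onz(t,(196.5,149.3),.16)*1000).round(), "bowl",(onz(t,(418,345),.05)*1000).round())
E
```

```text
green plate corners [[ 574.8 -289.2]
 [ 590.9 -368.1]
 [ 464.7 -390.5]
 [ 449.1 -313.4]]
sides [np.float64(127.9), np.float64(80.5), np.float64(128.2), np.float64(78.7)]  heading 10.463449199606277
handle est [ 466.61699228 -350.12343825]
redtop 113 [521.7  14.2] dims [10.8 59.3] axis 97.4765774924208
redstripe 130 [545.2  16.1] dims [10.7 73.7] axis 96.90268631853421
greentop 111 [ 465.  -351.5] dims [10.5 59. ] axis 101.09090493010089
greenstripe 125 [ 488.4 -349.5] dims [10.3 71.1] axis 100.38707098752852
tray [[576.6 421. ]
 [607.6 261.8]
 [403.7 217.8]
 [372.9 377.6]] [490.2 319.5] [np.float64(208.3), np.float64(162.2), np.float64(208.6), np.float64(162.8)] heading 12.090710507645271
scene red top [array([526.5, -11.4]), array([517.9, -10.9]), array([510.6,  43.9]), array([519.8,  45.8])]
scene grn top [array([ 473.2, -374.1]), array([ 464.5, -375.2]), array([ 453.4, -316.4]), array([ 463. , -313.1])]
jar [536.8 114.2] mould [551.5 -79.2] tub [ 631.3 -316.4] spray [722. 242. 160.] bowl [ 296. -261.   50.]
```

Measured positions (mm):

| Item | Position | Heading | Check |
|---|---|---|---|
| Stand origin | (607, 27) | 7.7° | rails come out 106 mm apart, about 165 mm long |
| Red handle | (520.5, 15.5) | | stand x ≈ -87, y ≈ 0 |
| Green handle | (465, -350) | 10.8° | plate measures 128 x 80 |
| Tray centre | (490, 319.5) | 12° | measures 208 x 162 |

All of these match the sizes given. The crops also confirm the choices: the red plate is under the clip of the blue-railed stand.

First move: go above the red handle with the jaws half closed.

carry_out(
  targets=[
    [[0.5,385,-517,-60,0,0,-68.1],[0.5,385,-517,-60,0,0,-68.1],[0.5,385,-517,-60,0,0,-68.1],[0.5,385,-517,-60,0,0,-68.1],[0.5,385,-517,-60,0,0,-68.1],[0.5,385,-517,-60,0,0,-68.1],[0.5,385,-517,-60,0,0,-68.1],[0.5,385,-517,-60,0,0,-68.1],[0.5,385,-517,-60,0,0,-68.1],[0.5,385,-517,-60,0,0,-68.1],[0.5,385,-517,-60,0,0,-68.1],[0.5,385,-517,-60,0,0,-68.1],[0.5,385,-517,-60,0,0,-68.1],[0.5,385,-517,-60,0,0,-68.1],[0.5,385,-517,-60,0,0,-68.1],[0.5,385,-517,-60,0,0,-68.1],[0.5,385,-517,-60,0,0,-68.1],[0.5,385,-517,-60,0,0,-68.1],[0.5,385,-517,-60,0,0,-68.1]],
  ],
  squeeze=60,
)

```text
time_s: 1.98
position: [0.5199, 0.0166, 0.1679]
tool_rot: [[0.133, -0.0, 0.991], [-0.991, 0.0, 0.133], [-0.0, -1.0, -0.0]]
ft_force: [-0.2, 0.7, -0.0]
grip_width: 0.0427
```

```bash
cat > look.py <<'E'
import sys
from h import *
n=sys.argv[1]; cam=sys.argv[2]; b=list(map(int,sys.argv[3:7])); k=float(sys.argv[7])
d=get_image(cam); crop(d,*b,k,f"pics/{n}.png")
s=env.observe(); print(s["time_s"],(s["position"]*1000).round(1),s["ft_force"].round(1),round(s["grip_width"]*1000,1),"h",np.degrees(np.arctan2(s["tool_rot"][1,2],s["tool_rot"][0,2])).round(2),"down",s["tool_rot"][:,1].round(3))
E
python3 look.py a1 scene 200 180 400 330 4
```

```text
2.0333 [519.8  17.  168.1] [0.5 0.2 0.3] 42.8 h 7.7 down [-0.  0. -1.]
```

View pics/a1.png

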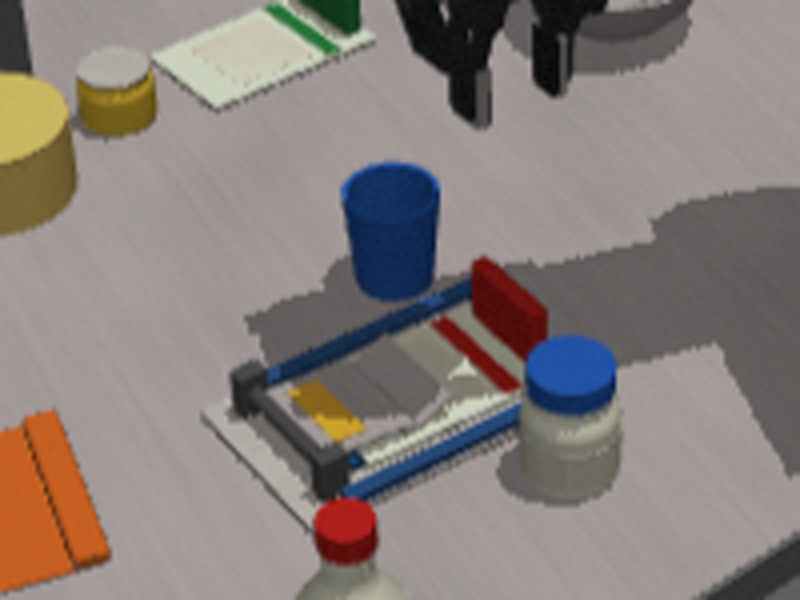

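The picture shows open fingers above and behind the red handle at crop (510,305). The mould, jar and clip are clear. Now I'll descend and grip.

carry_out(
  targets=[
    [[0.5,1,0,-60,0,0,0],[0.5,1,0,-90,0,0,0],[0.5,1,0,-110,0,0,0],[0.5,1,0,-120,0,0,0],[0.5,1,0,-125,0,0,0],[0.5,1,0,-125,0,0,0],[1,1,0,-125,0,0,0],[1,1,0,-125,0,0,0],[1,1,0,-125,0,0,0],[1,1,0,-125,0,0,0],[1,1,0,-125,0,0,0],[1,1,0,-125,0,0,0]],
  ],
  squeeze=60,
)

```text
time_s: 3.03
position: [0.5216, 0.016, 0.0446]
tool_rot: [[0.133, 0.002, 0.991], [-0.991, -0.0, 0.133], [0.001, -1.0, 0.002]]
ft_force: [-4.2, 0.1, 7.5]
grip_width: 0.0087
```

```bash
python3 look.py a2 scene 200 180 400 330 4
```

```text
3.0833 [521.6  16.   44.7] [-3.   0.1  7.8] 9.5 h 7.65 down [ 0.002 -0.    -1.   ]
```

View pics/a2.png

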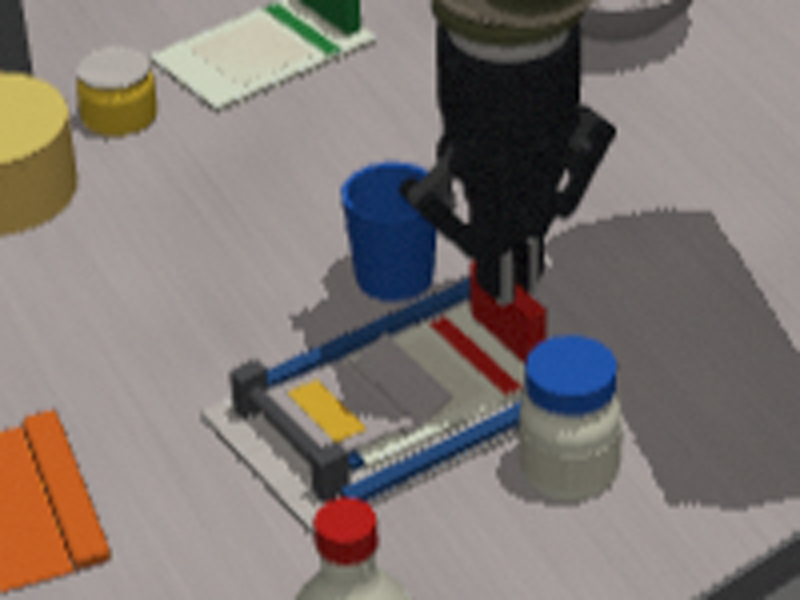

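The picture shows the fingers closed on the red handle at crop (510,285), with the plate still under the clip. Next I'll draw it straight out along the stand axis.

carry_out(
  targets=[
    [[1,-10,-1.3,0.5,0,0,0],[1,-20,-2.7,1,0,0,0],[1,-30,-4,1,0,0,0],[1,-40,-5.4,1,0,0,0],[1,-50,-6.7,1,0,0,0],[1,-60,-8.1,1,0,0,0],[1,-70,-9.4,1,0,0,0],[1,-80,-10.8,1,0,0,0],[1,-85,-11.5,1,0,0,0],[1,-85,-11.5,1,0,0,0]],
  ],
  squeeze=60,
)

```text
time_s: 3.92
position: [0.4359, 0.0045, 0.0445]
tool_rot: [[0.133, 0.0, 0.991], [-0.991, -0.0, 0.133], [0.0, -1.0, 0.0]]
ft_force: [0.6, -0.7, -1.3]
grip_width: 0.0092
```

```bash
python3 look.py a3 scene 200 180 400 330 4
```

```text
3.9667 [436.7   4.4  44.5] [ 0.3 -0.  -1.3] 9.0 h 7.63 down [ 0.001 -0.    -1.   ]
```

View pics/a3.png

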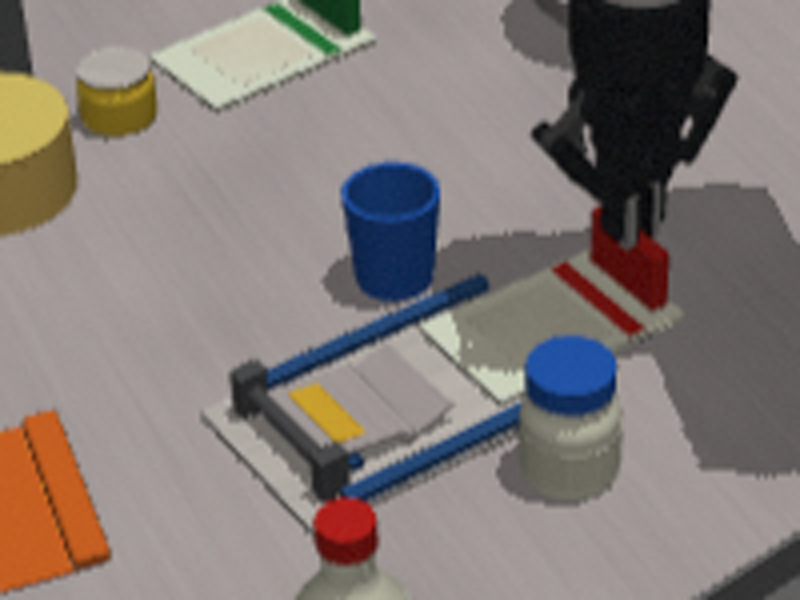

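The picture shows the red plate fully clear of the clip, level in the jaws, with its front edge at about crop (470,350). Next I'll lift it and carry it over the tray.

carry_out(
  targets=[
    [[1,-3,0,40,0,0,0],[1,-3,0,80,0,0,0],[1,-3,0,120,0,0,0],[1,0,30,125,0,0,1],[1,5,70,125,0,0,2],[1,10,110,125,0,0,4.4],[1,15,150,125,0,0,4.4],[1,15,190,125,0,0,4.4],[1,15,230,125,0,0,4.4],[1,15,270,125,0,0,4.4],[1,15,300,125,0,0,4.4],[1,15,306.5,125,0,0,4.4],[1,15,306.5,80,0,0,4.4],[1,15,306.5,50,0,0,4.4],[1,15,306.5,30,0,0,4.4],[1,15,306.5,30,0,0,4.4]],
  ],
)

```text
time_s: 5.3
position: [0.4498, 0.3102, 0.0702]
tool_rot: [[0.209, -0.007, 0.978], [-0.978, -0.003, 0.209], [0.001, -1.0, -0.007]]
ft_force: [-0.4, 0.1, -1.4]
grip_width: 0.0091
```

```bash
python3 look.py a4 scene 310 230 510 380 4
```

```text
5.35 [451.  310.6  72.7] [0.8 0.2 0.4] 8.8 h 12.03 down [-0.003 -0.001 -1.   ]
```

View pics/a4.png

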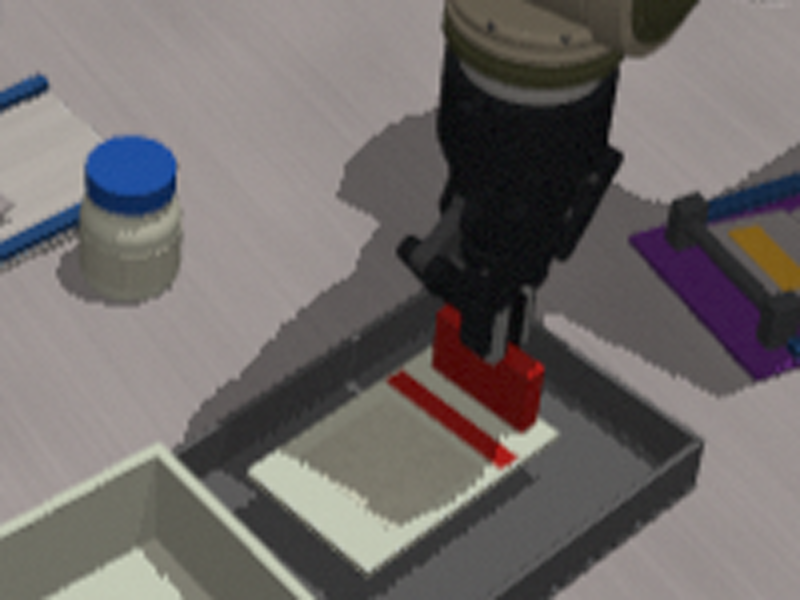

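The picture shows the plate hovering level inside the tray walls (centre about crop (410,450)). Next I'll lower it, let go with a small opening, and rise.

carry_out(
  targets=[
    [[1,0,0,-15,0,0,0],[1,0,0,-25,0,0,0],[1,0,0,-30,0,0,0],[1,0,0,-32,0,0,0],[1,0,0,-32,0,0,0],[0.6,0,0,-32,0,0,0],[0.6,0,0,-32,0,0,0],[0.6,0,0,-32,0,0,0],[0.6,0,0,-28,0,0,0],[0.6,0,0,0,0,0,0],[0.6,0,0,40,0,0,0],[0.6,0,0,80,0,0,0],[0.6,0,0,120,0,0,0]],
  ],
)

```text
time_s: 6.43
position: [0.451, 0.3109, 0.1962]
tool_rot: [[0.209, -0.0, 0.978], [-0.978, -0.0, 0.209], [-0.0, -1.0, -0.0]]
ft_force: [0.7, 0.2, -0.3]
grip_width: 0.0342
```

```bash
python3 look.py a5 scene 310 230 510 380 4
```

```text
6.4833 [453.8 312.2 204.4] [2.  0.6 7.6] 34.6 h 12.06 down [ 0.013  0.005 -1.   ]
```

View pics/a5.png

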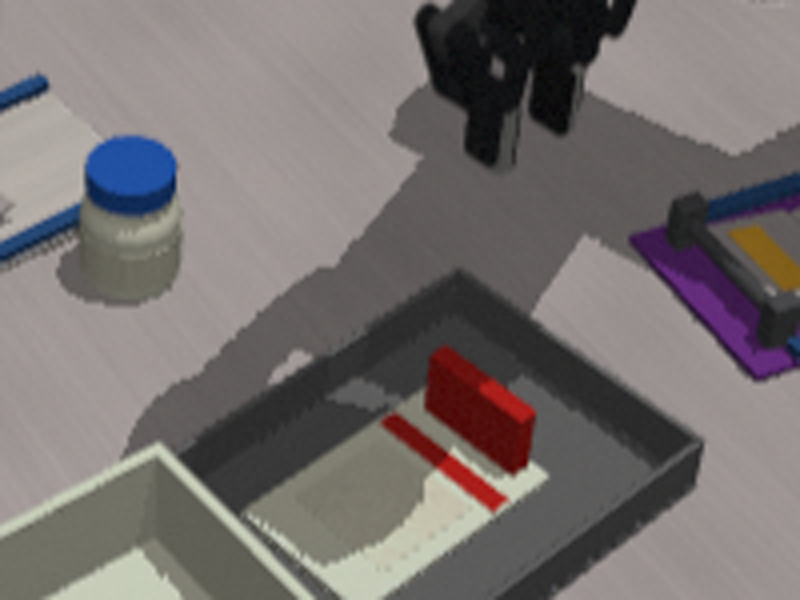

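The picture shows the red plate flat on the tray floor and released, its handle at crop (480,410). Next I'll go over to the green handle.

carry_out(
  targets=[
    [[0.5,14,-661,0,0,0,-1.3],[0.5,14,-661,0,0,0,-1.3],[0.5,14,-661,0,0,0,-1.3],[0.5,14,-661,0,0,0,-1.3],[0.5,14,-661,0,0,0,-1.3],[0.5,14,-661,0,0,0,-1.3],[0.5,14,-661,0,0,0,-1.3],[0.5,14,-661,0,0,0,-1.3],[0.5,14,-661,0,0,0,-1.3],[0.5,14,-661,0,0,0,-1.3],[0.5,14,-661,0,0,0,-1.3],[0.5,14,-661,0,0,0,-1.3],[0.5,14,-661,0,0,0,-1.3],[0.5,14,-661,0,0,0,-1.3],[0.5,14,-661,0,0,0,-1.3],[0.5,14,-661,0,0,0,-1.3],[0.5,14,-661,-40,0,0,-1.3],[0.5,14,-661,-80,0,0,-1.3],[0.5,14,-661,-100,0,0,-1.3],[0.5,14,-661,-100,0,0,-1.3]],
  ],
)

```text
time_s: 8.15
position: [0.4637, -0.3484, 0.0895]
tool_rot: [[0.186, -0.006, 0.983], [-0.983, 0.007, 0.186], [-0.008, -1.0, -0.004]]
ft_force: [0.6, 0.4, -0.2]
grip_width: 0.043
```

```bash
python3 look.py a6 scene 200 110 400 260 4
```

```text
8.2 [ 464.8 -349.4   92.6] [ 0.7 -0.1  0.6] 42.9 h 10.73 down [-0.003  0.003 -1.   ]
```

View pics/a6.png

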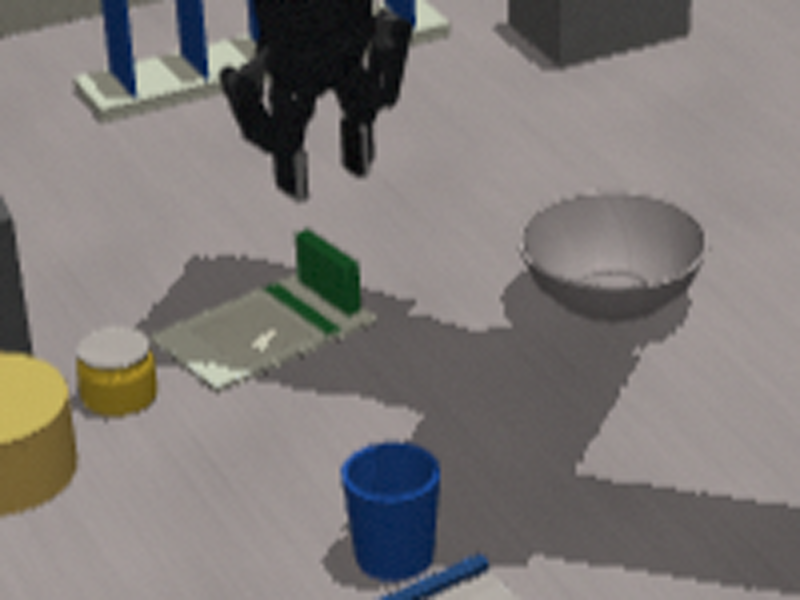

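The fingers straddle the green handle (crop (328,270)), centred above it. Now I'll lower and grip.

carry_out(
  targets=[
    [[0.5,0,0,-25,0,0,0],[0.5,0,0,-40,0,0,0],[0.5,0,0,-48,0,0,0],[0.5,0,0,-53,0,0,0],[0.5,0,0,-53,0,0,0],[1,0,0,-53,0,0,0],[1,0,0,-53,0,0,0],[1,0,0,-53,0,0,0],[1,0,0,-53,0,0,0],[1,0,0,-53,0,0,0],[1,0,0,-53,0,0,0]],
  ],
  squeeze=90,
)

```text
time_s: 9.12
position: [0.4656, -0.3503, 0.0417]
tool_rot: [[0.186, 0.001, 0.982], [-0.982, -0.001, 0.186], [0.001, -1.0, 0.001]]
ft_force: [-1.2, 0.3, 6.4]
grip_width: -0.0001
```

```bash
python3 look.py a7 scene 200 110 400 260 4; python3 look.py a7t top 390 200 510 300 5
```

```text
9.1667 [ 465.6 -350.3   41.7] [-1.   0.6  6. ] -0.2 h 10.75 down [ 0.001 -0.001 -1.   ]
9.2167 [ 465.6 -350.2   41.7] [-0.5  0.5  6. ] -0.1 h 10.75 down [ 0.001 -0.001 -1.   ]
```

View pics/a7.png

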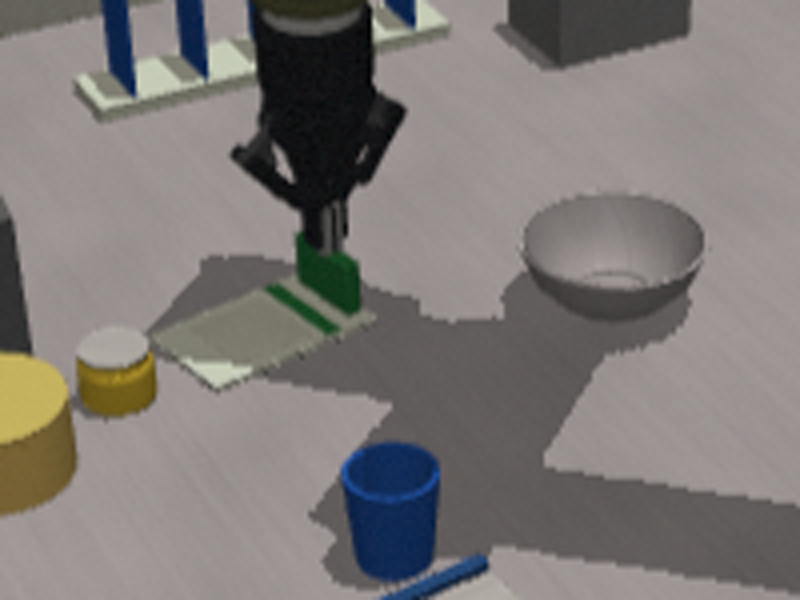

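View pics/a7t.png

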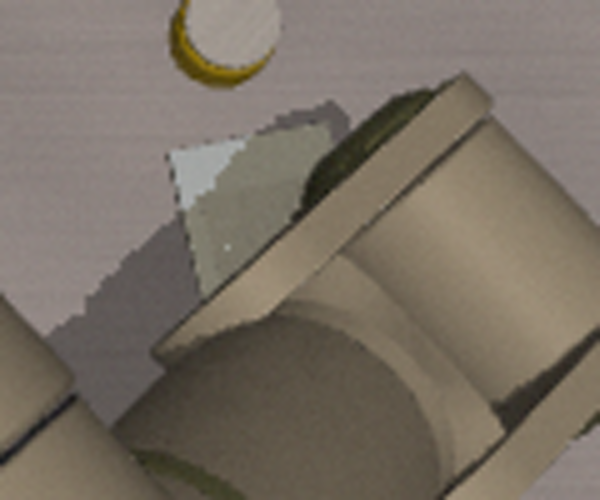

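```bash
python3 look.py a8 scene 255 140 315 200 10
```

```text
9.2667 [ 465.6 -350.3   41.7] [-1.2  0.1  6.5] 0.3 h 10.74 down [ 0.001 -0.001 -1.   ]
```

View pics/a8.png

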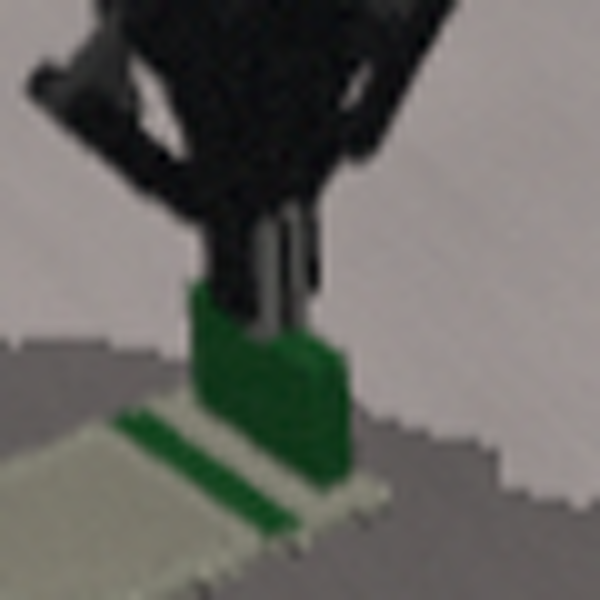

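```bash
python3 - <<'E'
from h import *
d=get_image("scene"); import math
c=np.array([.4656,-.3503]); u=np.array([math.cos(.188),math.sin(.188)]); v=np.array([-u[1],u[0]])
for z in (.02,.03,.04,.045):
  for a in(.006,.012):
    print(z,a,[((proj(d,[*(c+a*u+b*v),z])[0]-[255,140])*10).round(0).tolist() for b in(-.011,.011)])
print("handle front top", [((proj(d,[*(c+.006*u+b*v),.045])[0]-[255,140])*10).round(0).tolist() for b in(-.03,.03)],"bot",[((proj(d,[*(c+.006*u+b*v),.005])[0]-[255,140])*10).round(0).tolist() for b in(-.03,.03)])
E
```

```text
0.02 0.006 [[218.0, 388.0], [265.0, 422.0]]
0.02 0.012 [[200.0, 396.0], [247.0, 429.0]]
0.03 0.006 [[216.0, 357.0], [263.0, 390.0]]
0.03 0.012 [[198.0, 364.0], [245.0, 398.0]]
0.04 0.006 [[214.0, 325.0], [261.0, 358.0]]
0.04 0.012 [[196.0, 332.0], [243.0, 366.0]]
0.045 0.006 [[213.0, 309.0], [260.0, 342.0]]
0.045 0.012 [[195.0, 317.0], [242.0, 350.0]]
handle front top [[172.0, 281.0], [302.0, 371.0]] bot [[181.0, 406.0], [309.0, 498.0]]
```

```bash
python3 - <<'E'
from h import *
d=get_image("scene"); import math
c=np.array([.4648,-.3494]); u=np.array([math.cos(.188),math.sin(.188)]); v=np.array([-u[1],u[0]])
for z in (.065,.07,.075,.08,.09):
  print(z,[((proj(d,[*(c+a*u+b*v),z])[0]-[200,110])*4).round(0).tolist() for a in(.0215,-.0215) for b in(-.011,.011)])
c=np.array([.5216,.016]); u=np.array([math.cos(.1335),math.sin(.1335)]); v=np.array([-u[1],u[0]])
print("red a2")
for z in (.02,.03,.04,.05):
  print(z,[((proj(d,[*(c+a*u+b*v),z])[0]-[200,180])*4).round(0).tolist() for a in(.006,-.006) for b in(-.011,.011)])
E
python3 - <<'E'
import cv2
a=cv2.imread("pics/a2.png")[200:400,400:600]; b=cv2.imread("pics/a6.png")[80:380,200:420]
cv2.imwrite("pics/z1.png",cv2.resize(a,None,fx=3,fy=3)); cv2.imwrite("pics/z2.png",cv2.resize(b,None,fx=2,fy=2))
E
```

```text
0.065 [[286.0, 226.0], [305.0, 239.0], [338.0, 205.0], [358.0, 218.0]]
0.07 [[286.0, 219.0], [305.0, 233.0], [338.0, 198.0], [357.0, 211.0]]
0.075 [[285.0, 213.0], [304.0, 226.0], [338.0, 192.0], [357.0, 205.0]]
0.08 [[285.0, 206.0], [304.0, 219.0], [337.0, 185.0], [357.0, 198.0]]
0.09 [[284.0, 193.0], [303.0, 206.0], [337.0, 172.0], [356.0, 185.0]]
red a2
0.02 [[486.0, 322.0], [509.0, 342.0], [503.0, 314.0], [526.0, 334.0]]
0.03 [[486.0, 308.0], [509.0, 328.0], [503.0, 300.0], [526.0, 320.0]]
0.04 [[486.0, 294.0], [509.0, 315.0], [503.0, 287.0], [526.0, 306.0]]
0.05 [[485.0, 281.0], [508.0, 301.0], [503.0, 273.0], [526.0, 293.0]]
```

View pics/z1.png

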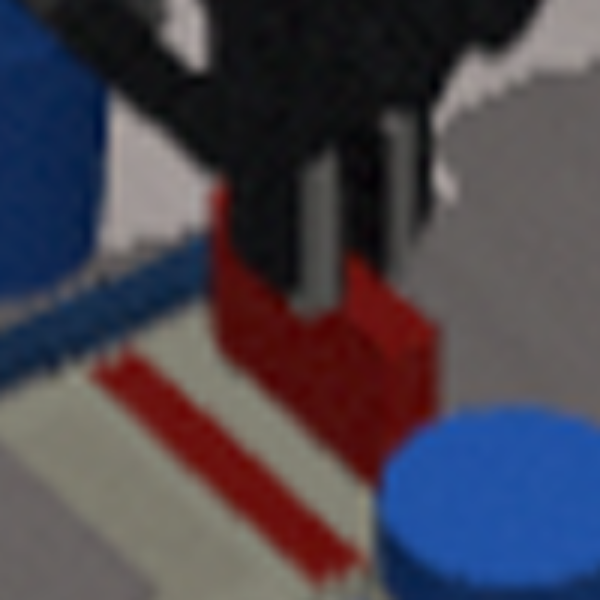

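View pics/z2.png

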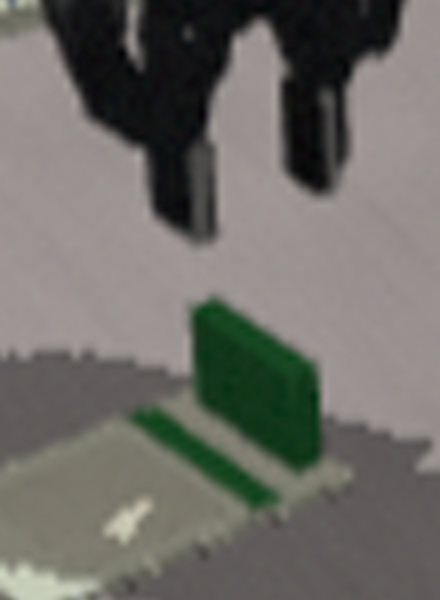

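The readings disagree. The fingers shut to about 0 mm with 6 N upward, and in the picture they sit on top of the green handle. The tips appear level with the TCP, about 20 mm shorter than stated. The red plate had only been held by its top few millimetres. I'll open, rise a little, then descend in checked steps.

carry_out(
  targets=[
    [[1,0,0,12,0,0,0],[0.5,0,0,25,0,0,0],[0.5,0,0,25,0,0,0],[0.5,0,0,25,0,0,0],[0.5,0,0,25,0,0,0],[0.5,-2,0,10,0,0,0],[0.5,-2,0,0,0,0,0],[0.5,-2,0,-6,0,0,0],[0.5,-2,0,-11,0,0,0],[0.5,-2,0,-11,0,0,0]],
  ],
  squeeze=60,
)

```text
time_s: 10.2
position: [0.4631, -0.3495, 0.0286]
tool_rot: [[0.186, -0.002, 0.982], [-0.982, 0.002, 0.186], [-0.002, -1.0, -0.001]]
ft_force: [-1.0, 0.4, -0.2]
grip_width: 0.0427
```

```bash
python3 look.py a9 scene 240 130 320 200 8
```

```text
10.25 [ 463.3 -349.8   29.3] [-1.1  0.4  0.8] 42.8 h 10.75 down [-0.001  0.001 -1.   ]
```

View pics/a9.png

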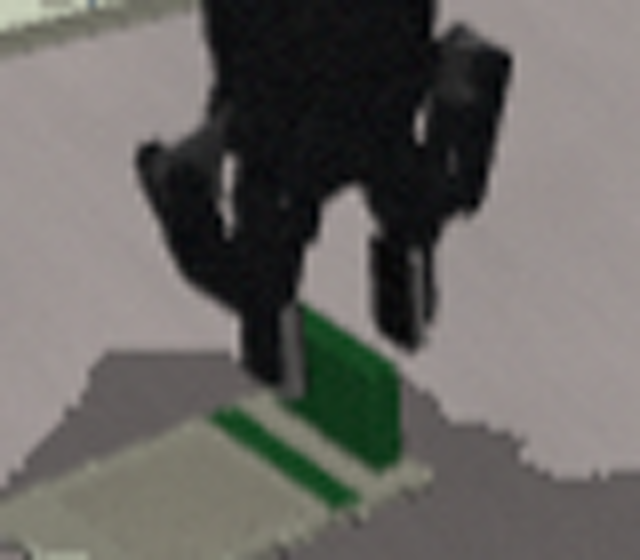

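```bash
python3 - <<'E'
from h import *
import math
d=get_image("scene")
def planehit(px,c,h,a):
    u=np.array([math.cos(h),math.sin(h),0]); v=np.array([-u[1],u[0],0]); C,r=ray(d,px); c3=np.array([*c,0])
    k=(a-(C-c3)@u)/(r@u); P=C+k*r; return "b %.1f z %.1f"%((P-c3)@v*1000,P[2]*1000)
c=(.4633,-.3498);h=.1876
P=lambda x,y,k,o:(x/k+o[0],y/k+o[1])
print("front tip +y inner",planehit(P(300,393,8,(240,130)),c,h,.0215))
print("rear tip +y inner",planehit(P(412,350,8,(240,130)),c,h,-.0215), planehit(P(425,345,8,(240,130)),c,h,-.033))
for a in(-.002,-.006,.006): print("handle +y top front corner a",a,planehit(P(390,368,8,(240,130)),c,h,a),"-y top front",planehit(P(297,302,8,(240,130)),c,h,a))
E
```

```text
front tip +y inner b 11.7 z 35.7
rear tip +y inner b 16.4 z 37.8 b 7.8 z 31.2
handle +y top front corner a -0.002 b 31.2 z 45.5 -y top front b -22.3 z 46.2
handle +y top front corner a -0.006 b 25.4 z 41.1 -y top front b -28.3 z 41.8
handle +y top front corner a 0.006 b 42.8 z 54.2 -y top front b -10.1 z 54.9
```

The ray check puts the real tips about 6 mm above the TCP reading when half open, so the fingers are roughly 20 mm shorter than stated. It also puts the handle about 8 mm behind the TCP. I'll go 15 mm lower and 6 mm back, then grip.

carry_out(
  targets=[
    [[0.5,-6,0,-5,0,0,0],[0.5,-6,0,-10,0,0,0],[0.5,-6,0,-14,0,0,0],[0.5,-6,0,-14,0,0,0]],
  ],
)

```text
time_s: 10.63
position: [0.457, -0.3497, 0.0151]
tool_rot: [[0.186, -0.001, 0.983], [-0.983, 0.001, 0.186], [-0.001, -1.0, -0.001]]
ft_force: [0.5, -0.7, -0.6]
grip_width: 0.0427
```

```bash
python3 look.py b1 scene 240 130 320 200 8
```

```text
10.6833 [ 457.2 -349.8   15.5] [ 0.   0.  -0.2] 42.8 h 10.74 down [-0.001  0.001 -1.   ]
```

View pics/b1.png

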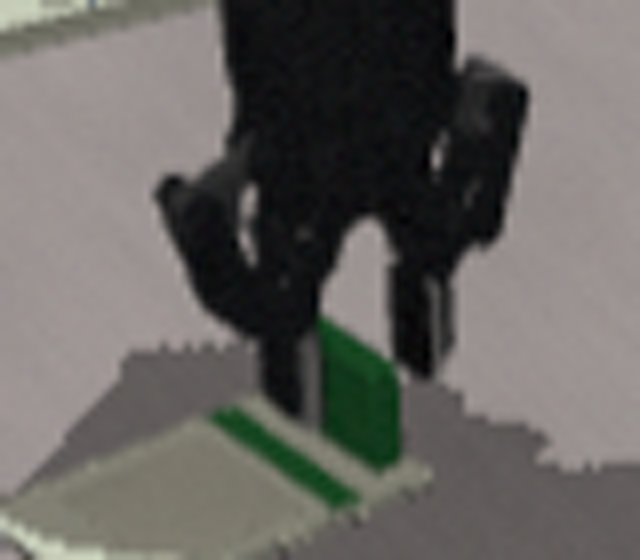

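There is no contact even at TCP z = 15 mm, so the tips really are short. The fingers straddle the handle properly, with the front tip at crop (300,415). Closing now.

carry_out(
  targets=[
    [[1,0,0,0,0,0,0],[1,0,0,0,0,0,0],[1,0,0,0,0,0,0],[1,0,0,0,0,0,0],[1,0,0,0,0,0,0],[1,0,0,0,0,0,0]],
  ],
  squeeze=80,
)

```text
time_s: 11.18
position: [0.4577, -0.3501, 0.0164]
tool_rot: [[0.186, 0.001, 0.982], [-0.982, -0.001, 0.186], [0.001, -1.0, 0.001]]
ft_force: [-0.3, -0.1, 6.0]
grip_width: 0.0105
```

```bash
python3 look.py b2 scene 240 130 320 200 8
```

```text
11.2333 [ 457.7 -350.1   16.4] [-0.8  0.4  5.9] 10.5 h 10.75 down [ 0.001 -0.001 -1.   ]
```

View pics/b2.png

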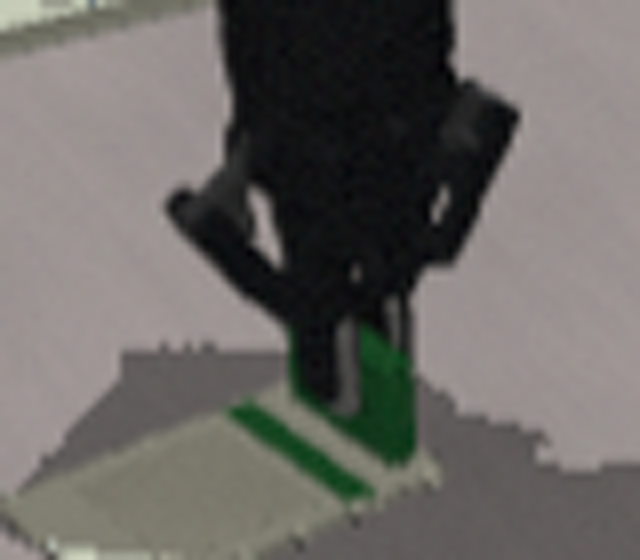

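Now it is a proper grip: 10.5 mm opening, pads well down and centred on the handle. Next I'll lift and carry it to the entry of the stand (handle at stand x ≈ -170), and hover there.

carry_out(
  targets=[
    [[1,0,0,40,0,0,0],[1,0,0,80,0,0,0],[1,0,0,120,0,0,0],[1,-5,40,125,0,0,-1],[1,-10,80,125,0,0,-2],[1,-15,120,125,0,0,-3.05],[1,-18.5,160,125,0,0,-3.05],[1,-18.5,200,125,0,0,-3.05],[1,-18.5,240,125,0,0,-3.05],[1,-18.5,280,125,0,0,-3.05],[1,-18.5,320,125,0,0,-3.05],[1,-18.5,345,125,0,0,-3.05],[1,-18.5,354,110,0,0,-3.05],[1,-18.5,354,70,0,0,-3.05],[1,-18.5,354,40,0,0,-3.05],[1,-18.5,354,20,0,0,-3.05],[1,-18.5,354,20,0,0,-3.05],[1,-18.5,354,20,0,0,-3.05]],
  ],
)

```text
time_s: 12.73
position: [0.4386, 0.0041, 0.0357]
tool_rot: [[0.134, -0.002, 0.991], [-0.991, 0.001, 0.134], [-0.001, -1.0, -0.002]]
ft_force: [-0.1, -0.8, -0.6]
grip_width: 0.0106
```

```bash
python3 look.py b3 scene 240 210 380 310 5.5;python3 look.py b3t top 240 170 360 290 5
```

```text
12.7833 [439.3   3.9  36.6] [ 0.5 -0.7  0.4] 10.4 h 7.69 down [ 0. -0. -1.]
12.8333 [439.6   3.8  37. ] [-0.5 -0.7 -1.5] 10.7 h 7.69 down [ 0.002 -0.001 -1.   ]
```

View pics/b3.png

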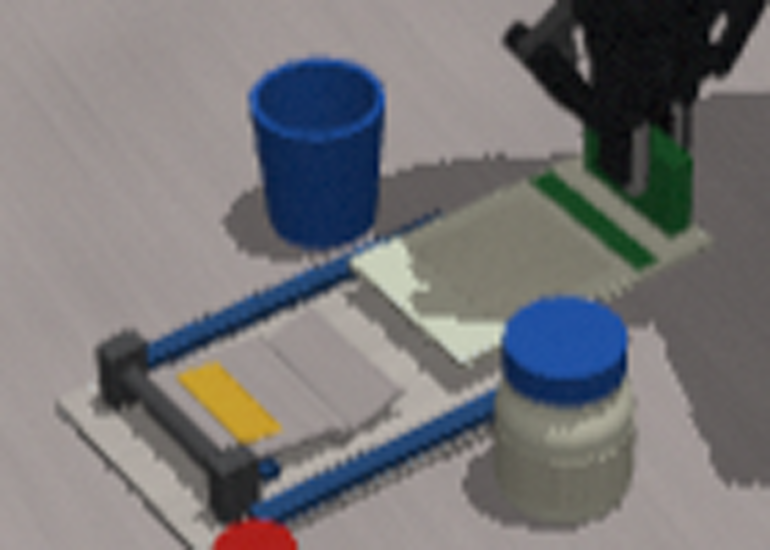

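View pics/b3t.png

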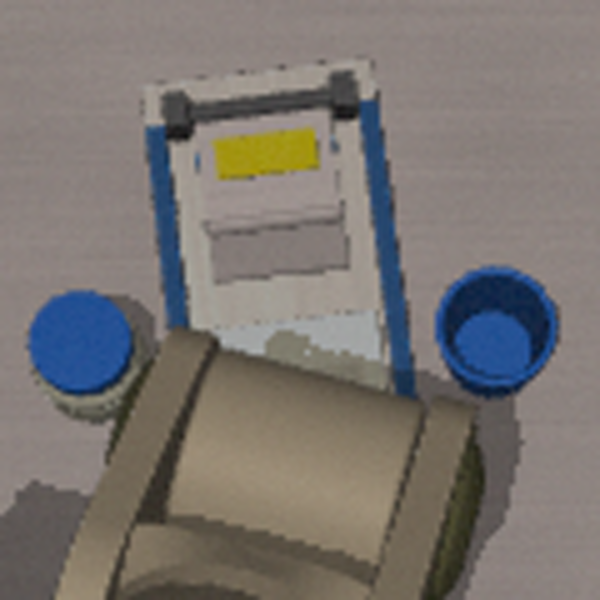

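```bash
python3 - <<'E'
from h import *
t=get_image("top"); s=get_image("scene"); a=np.radians(7.75); O=np.array([.6071,.0271])
def st(P): e=P[:2]-O; return (np.array([e[0]*np.cos(a)+e[1]*np.sin(a),-e[0]*np.sin(a)+e[1]*np.cos(a)])*1000).round(1)
for p in [(380,311),(197,331),(385,375)]: print("plate top",st(onz(t,((p[0]+.5)/5-.5+240,(p[1]+.5)/5-.5+170),.025)))
for p in [(150,128),(165,126),(186,325),(166,325),(362,103),(380,100),(412,390),(398,395)]: print("rail",st(onz(t,((p[0]+.5)/5-.5+240,(p[1]+.5)/5-.5+170),.014)))
for p in [(352,262),(462,362)]: print("scene plate",st(onz(s,((p[0]+.5)/5.5-.5+240,(p[1]+.5)/5.5-.5+210),.024)))
for p in [(150,345),(435,212),(257,510),(495,398)]: print("scene rail",st(onz(s,((p[0]+.5)/5.5-.5+240,(p[1]+.5)/5.5-.5+210),.014)))
print("TCP",st(env.observe()["position"]))
E
```

```text
plate top [-49.8 -45.5]
plate top [-48.3  43.5]
plate top [-81.4 -43.9]
rail [58.8 55.4]
rail [58.9 48. ]
rail [-42.3  49. ]
rail [-41.1  58.7]
rail [ 58.2 -50.2]
rail [ 58.6 -59.2]
rail [-88.3 -56.2]
rail [-89.9 -49.1]
scene plate [-51.4 -40. ]
scene plate [-51.4  37.9]
scene rail [ 37.9 -55. ]
scene rail [-105.4  -57.1]
scene rail [55.5 52. ]
scene rail [-55.9  53.9]
TCP [-169.1   -0.5]
```

Both views put the plate's front edge at stand x ≈ -50, about 1 mm right of centre, and straight. It is over the bed and short of the clip lead-in. Next I'll lower it onto the bed.

carry_out(
  targets=[
    [[1,0,1,-6,0,0,0],[1,0,1,-11,0,0,0],[1,0,1,-14,0,0,0],[1,0,1,-14,0,0,0],[1,0,1,-14,0,0,0]],
  ],
  squeeze=100,
)

```text
time_s: 13.35
position: [0.4387, 0.0051, 0.0221]
tool_rot: [[0.134, -0.0, 0.991], [-0.991, -0.0, 0.134], [0.0, -1.0, -0.0]]
ft_force: [-3.2, -0.3, 6.0]
grip_width: 0.0102
```

```bash
python3 look.py b4 scene 240 210 380 310 5.5
```

```text
13.4 [438.7   5.1  22.1] [-2.6 -0.8  5.4] 10.2 h 7.7 down [-0. -0. -1.]
```

View pics/b4.png

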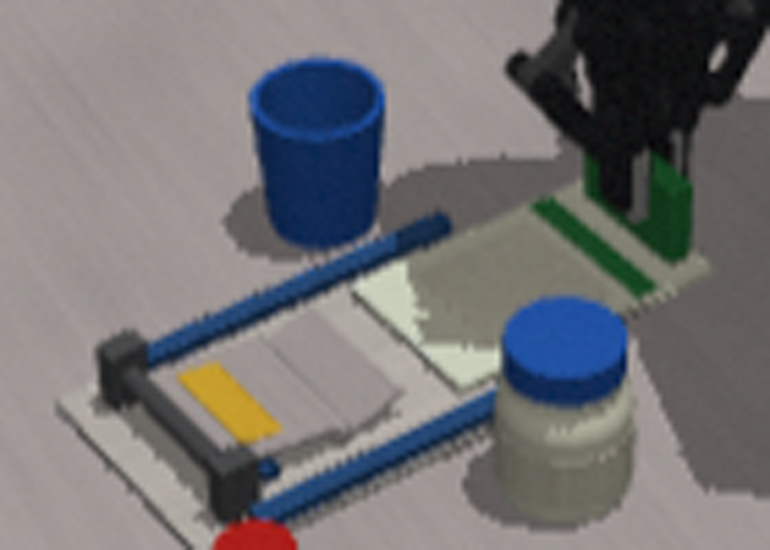

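The plate lies on the bed between the rails, pressing about 6 N. Now I'll slide it in.

carry_out(
  targets=[
    [[1,7.9,1.1,0,0,0,0],[1,15.9,2.1,0,0,0,0],[1,23.8,3.2,0,0,0,0],[1,31.7,4.3,0,0,0,0],[1,37.7,5.1,0,0,0,0],[1,43.6,5.9,0,0,0,0],[1,49.6,6.7,0,0,0,0],[1,55.5,7.5,0,0,0,0],[1,61.4,8.3,0,0,0,0],[1,67.4,9.1,0,0,0,0],[1,67.4,9.1,0,0,0,0]],
  ],
  squeeze=100,
)

```text
time_s: 14.32
position: [0.5031, 0.0146, 0.0224]
tool_rot: [[0.135, -0.008, 0.991], [-0.991, 0.0, 0.135], [-0.001, -1.0, -0.008]]
ft_force: [-16.6, -1.0, 21.1]
grip_width: 0.0102
```

```bash
python3 look.py b5 scene 240 210 380 310 5.5
```

```text
14.3667 [503.1  14.5  22.4] [-17.7   0.   20.8] 9.7 h 7.75 down [-0.007  0.    -1.   ]
```

View pics/b5.png

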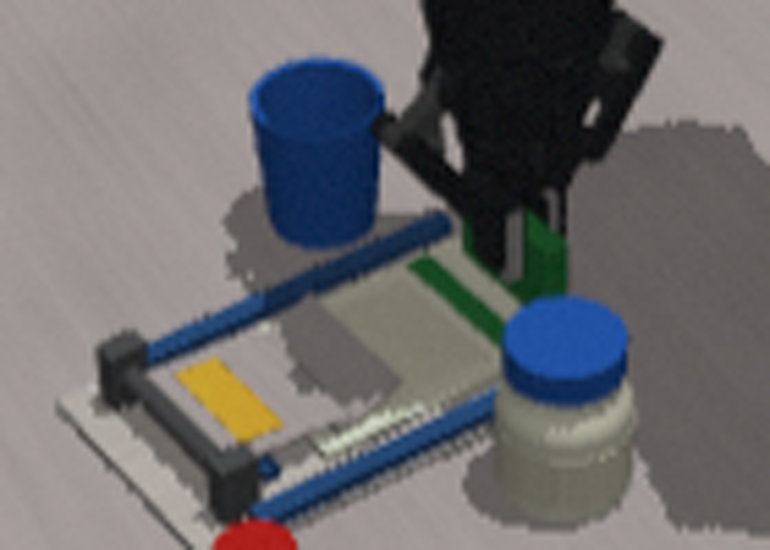

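The plate is under the lead-in with the clip rising on it, at 17 N along the slide. About 20 mm remain. I'll continue with 1 mm of vertical relief.

carry_out(
  targets=[
    [[1,4,0.5,1,0,0,0],[1,8,1.1,1.5,0,0,0],[1,12,1.6,1.5,0,0,0],[1,16,2.1,1.5,0,0,0],[1,19,2.5,1.5,0,0,0],[1,21,2.8,1.5,0,0,0],[1,21,2.8,1.5,0,0,0]],
  ],
)

```text
time_s: 14.95
position: [0.5224, 0.0168, 0.0225]
tool_rot: [[0.135, -0.012, 0.991], [-0.991, -0.0, 0.135], [-0.001, -1.0, -0.012]]
ft_force: [-20.8, -6.3, 11.2]
grip_width: 0.01
```

```bash
python3 look.py b6 scene 240 210 380 310 5.5
```

```text
15.0 [522.4  16.8  22.5] [-20.8  -6.   10.8] 10.1 h 7.74 down [-0.012 -0.    -1.   ]
```

View pics/b6.png

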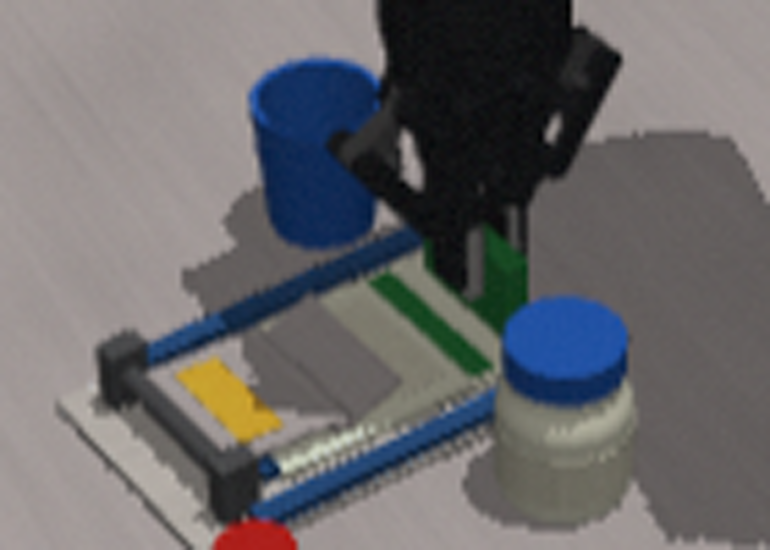

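By measurement it is near home. I'll push a few mm more to see whether the stop holds it.

carry_out(
  targets=[
    [[1,2,-0.3,0.5,0,0,0],[1,4,-0.5,0.5,0,0,0],[1,4,-0.5,0.5,0,0,0],[1,4,-0.5,0.5,0,0,0]],
  ],
)

```text
time_s: 15.33
position: [0.5223, 0.0168, 0.0226]
tool_rot: [[0.135, -0.021, 0.991], [-0.991, 0.001, 0.135], [-0.004, -1.0, -0.021]]
ft_force: [-36.7, -6.0, 19.2]
grip_width: 0.01
```

```bash
python3 look.py b7 scene 240 210 380 310 5.5
```

```text
15.3833 [522.4  16.8  22.6] [-36.8  -7.2  18.1] 9.9 h 7.78 down [-0.021  0.001 -1.   ]
```

The force rose from 21 to 37 N with no movement, so the plate is against the stop. I'll relax the push, open a little, and rise.

carry_out(
  targets=[
    [[1,-3,-0.5,0,0,0,0],[1,-7,-1,-0.5,0,0,0],[1,-7,-1,-0.5,0,0,0],[0.55,-7,-1,-0.5,0,0,0],[0.55,-7,-1,-0.5,0,0,0],[0.55,-7,-1,-0.5,0,0,0],[0.55,-7,-1,-0.5,0,0,0],[0.55,-7,-1,15,0,0,0],[0.55,-7,-1,45,0,0,0],[0.55,-7,-1,85,0,0,0],[0.55,-30,-1,125,0,0,0],[0.55,-70,-1,160,0,0,0],[0.55,-110,-1,160,0,0,0],[0.55,-150,-1,160,0,0,0],[0.55,-150,-1,160,0,0,0]],
  ],
)

```text
time_s: 16.63
position: [0.3765, 0.0163, 0.1843]
tool_rot: [[0.134, -0.001, 0.991], [-0.991, 0.0, 0.134], [-0.0, -1.0, -0.001]]
ft_force: [-0.2, -0.4, 0.3]
grip_width: 0.0385
```

```bash
python3 look.py b8 scene 240 210 380 310 5.5;python3 look.py b8t top 130 170 370 330 3.3
```

```text
16.6833 [377.6  16.1 184.4] [-0.5  0.7  0.3] 38.4 h 7.69 down [-0. -0. -1.]
16.7333 [380.2  15.6 184.6] [-0.2 -1.4 -0.2] 38.6 h 7.66 down [ 0.002 -0.    -1.   ]
```

View pics/b8.png

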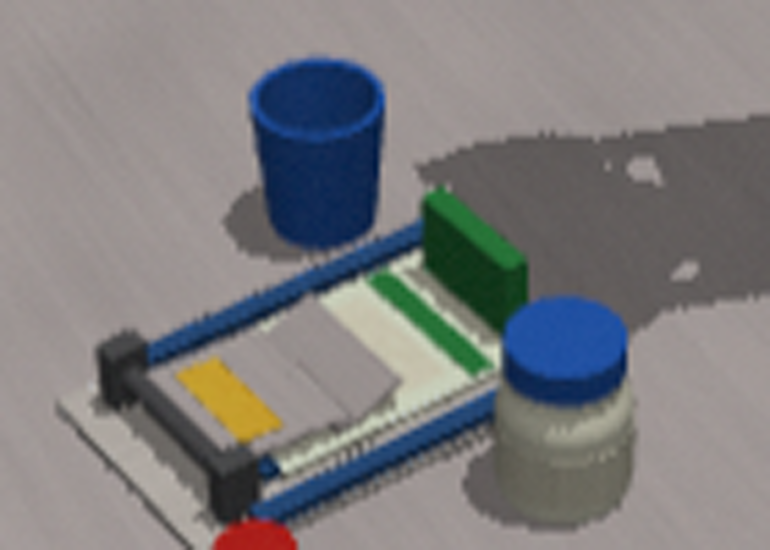

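View pics/b8t.png

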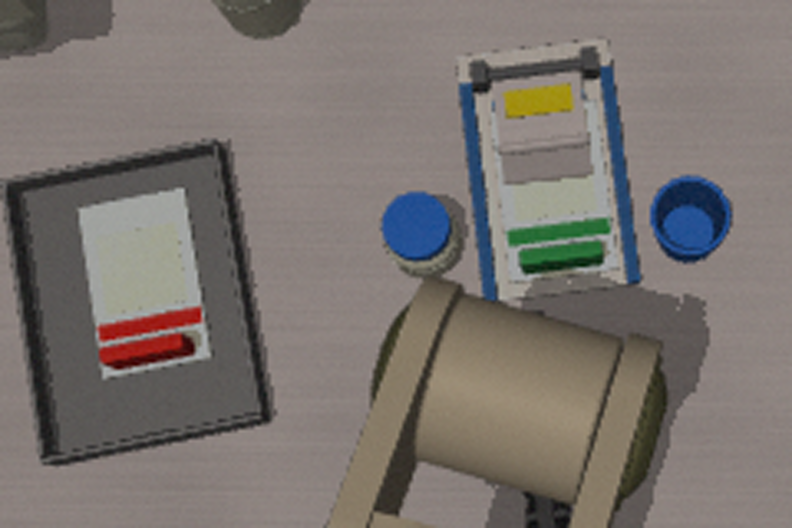

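Both plates look right: red flat in the tray, green under the clip between the rails. One numeric check before handing in.

```bash
python3 - <<'E'
from h import *
t=get_image("top"); a=np.radians(7.75); O=np.array([607.1,27.1])
H,S,V=[q.astype(int) for q in cv2.split(cv2.cvtColor(t["img"],cv2.COLOR_RGB2HSV))]
g=(H>40)&(H<85)&(S>100)
def top(m,box,z,n,o,an):
    x0,y0,x1,y1=box; k,l,st,c=cv2.connectedComponentsWithStats(m[y0:y1,x0:x1].astype(np.uint8)); i=1+np.argmax(st[1:,4])
    p=np.argwhere(l==i)[:,::-1]+[x0,y0]; W=np.array([onz(t,q,z)[:2] for q in p])*1000; w,v=np.linalg.eigh(np.cov(W.T)); e=W.mean(0)-o
    print(n,len(W),W.mean(0).round(1),"local",(e@[np.cos(an),np.sin(an)]).round(1),(e@[-np.sin(an),np.cos(an)]).round(1),"axis",np.degrees(np.arctan2(v[1,1],v[0,1]))%180)
top(g&(V>78),(280,243,318,256),.051,"green handle top",O,a); top(g&(V>70),(280,235,318,245),.011,"green stripe",O,a)
r=((H<8)|(H>172))&(S>140)
top(r&(V>112),(155,270,195,284),.049,"red handle top",np.array([490.2,319.5]),np.radians(12.1))
print("bystander mask blue jar/mould"); b=(H>100)&(H<125)&(S>120)&(V>50); k,l,st,c=cv2.connectedComponentsWithStats(b.astype(np.uint8)); print([c[i].round(1).tolist() for i in range(1,k) if st[i,4]>300])
E
```

```text
green handle top 103 [523.6  11.9] local -84.8 -3.8 axis 97.49427878567127
green stripe 132 [546.6  15.6] local -61.5 -3.2 axis 97.72261647106698
red handle top 115 [452.8 309.9] local -38.5 -1.5 axis 101.25557584333198
bystander mask blue jar/mould
[[338.6, 235.6], [255.7, 238.1]]
```

The green plate is at stand x = -84.8, y ≈ -3.5, and straight. Red is at tray (-38.5, -1.5). The jar and mould have not moved. Handing in.

```bash
python3 -c "
from rig import env
print(env.close_job())"
```

```text
the job is handed in; nothing more can be done
None
```

The job is handed in at about 17 s of the 67 s allowed; no verdict is reported. I drew the red plate from under the clip and laid it flat in the grey tray. I then slid the green plate between the rails, under the clip, until it met the stop.

**Last checks:**
- **Green plate:** its handle is at stand x ≈ -85 mm, y ≈ -3.5 mm, straight to within about 0.3°. At the stop, the push rose from 21 to 37 N with no movement. The clip is resting on the plate in the pictures; its angle could not be read directly.
- **Red plate:** its handle is at about (-38, -2) mm in the tray frame, flat and released.
- **Bystanders:** the jar and mould did not move (0.1 px or less in the top view). The others I judged only by eye, in pictures taken along the way.
- **Robot:** the gripper had withdrawn and the force reading was near zero.

**What disagreed:** the fingertips turned out about 20 mm shorter than stated. The red plate was therefore held only by the top of its handle. The first grip on the green plate closed on top of its handle and missed. I spotted this in the opening, the force and the picture, and regripped lower, which moved the plate about 6 mm on the table. After that everything agreed to a few mm.

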